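# Put the dried lids back on their storage pots

### The arm

A 7-joint arm with a two-finger parallel gripper is mounted at the origin on a cart in front of the work surface, level with it; the furniture and walls round the work are solid. World frame = base frame: x ahead of the robot, y to its left, z up, the work surface at z = 0. Lengths are in m, angles in rad, forces in N, time in s.
With the tool pointing down it reaches from about 0.4 to 0.85 m from the base axis. Payload 4.5 kg.
Tool frame: the origin (TCP) lies at the very end of the fingers, on their centre line; the grasp point (between the pads) lies 19 mm behind it (grip_point_offset is the distance from the TCP to the grasp point, in m); z points along the fingers, y is the line along which they close (so a half turn about z gives the same grasp; the last joint's range is limited). The gripper opens to 88 mm and grips with 3 to 60 N. Pads are 18 mm wide; open, the fingers measure 123 mm over their backs; the gripper's body (75 mm by 187 mm) begins 45 mm behind the grasp point.
Start: joints at [1.18, 0.689, -0.195, 1.565, 0.157, 0.902, -0.215], TCP at [0.258, -0.569, 0.217] pointing down, gripper open.
Joint ranges: [-3.01, 3.01], [-0.46, 2.08], [-1.47, 1.51], [0.13, 2.56], [-1, 4.14], [0.04, 2.09], [-2.66, 2.66]. Speed limits (rad/s): [2.57, 2.57, 3.14, 3.14, 3.14, 3.14, 3.14].

### API

Orientations are given as a unit quaternion [x, y, z, w].
In Python, from plant import get_state, snapshot, camera_params, finish_job, grip_point_offset gives the robot as it stands.
- The arm moves only by the shell command python3 -m handwheel FILE [FORCE], which reads ROWS from the file FILE. ROWS is one flat JSON list of numbers that holds 1 to 10 rows one after another, with no inner brackets; each row has 7 numbers: the opening from 0.0 (shut) to 1.0 (fully open), then dx, dy, dz in m, then a rotation vector rx, ry, rz in rad; each row is the pose to reach, as a shift and turn from the pose commanded when the command began, along the tool's axes at that moment; what a row does not reach only later rows make up. A row lasts 1/10 s, in which the tool goes at most 0.05 m and 0.15 rad, less where a joint would pass 70% of its speed; a pose out of reach is approached as far as the arm can. The fingers move at their own pace and stop on an object; FORCE is the grip in N (left out, the last holds). Time passes only in rows, so rows that do not move let the fingers close. It prints the time, the measured TCP pose, the force, the opening and the grip force at its end. Input that does not fit is refused with a message, and nothing moves.
- get_state(): the state, without advancing time (a new reading comes with each control period).
- snapshot(name): name is "scene" or "top" or "wrist"; returns (picture, depth): 384x512x3 uint8, red, green, blue; 384x512 float32, m along the optical axis (not along the pixel's ray), 0 where there is no reading.
- camera_params(name): a dict with "fx", "fy", "cx", "cy" (pixels), "rvec" (rotation vector, rad) and "tvec" (3), from world to camera coordinates, as OpenCV has them. Camera axes: x right, y down, z forward; pixel columns grow to the right and rows downward; lengths in m; the calibration is good to about 2 mm. A picture is of the moment at which its call begins: read the wrist's pose just before it. camera_params takes no time and is no camera call; for the wrist camera it gives the pose at the moment of the call.
- finish_job(): hands the job in; it is judged then, once.
The state is a dict: "clock": time; "q": joint angles; "qd": joint speeds; "joint_torque": joint torques, N m; "tool_pos": TCP position; "eef_rot": TCP orientation; "contact_force": force on the tool from outside, world axes, zero at the start; "moment": the same for the moment, N m; "opening": opening from 0.0 (shut) to 1.0 (fully open); "finger_force": force on a finger pad.
Only numpy, scipy, OpenCV 4.12 (cv2) and the standard library are available. Lean on these libraries where they do the work, as an engineer would, in place of code of your own. Each camera call takes 0.05 s, during which the arm holds its last target. There are 200 camera calls.

### The job

The storage pots and their lids have been washed, and the lids have dried on the draining board. Put each of the four lids on the pot it belongs to, going by shape and size, plug down into the mouth so that it lies flat and fully closed on the rim. Set the lids down rather than dropping them, leave the pots standing where they are, and do not disturb the salt shaker or the glass.

Things in the scene. Friction and masses are not known exactly. Their poses are not given: they have to be found in the camera images.
- tall_round_lid: Small round lid, for the tall narrow round pot: bamboo plate 72 mm across over a tapered cork plug (53 mm at its top, 12 mm less at its foot). In the middle of the plate a round wooden knob, 26 mm wide. Origin: centre of the plug's underside, z up; plate from 14 to 22 mm, grip from 22 to 58 mm. 101 g. Starts plug down on a white draining board 10 mm high.
- tall_round_pot: Tall narrow round pot, pale glazed stoneware, open and empty, 72 mm across outside, 86 mm high, wall 6 mm (mouth 60 mm, 3.5 mm of play round its lid's plug). Loose, 454 g. Origin: centre of the underside, z up. Closed, the lid's origin is 72 mm above the pot's.
- wide_round_lid: Large round lid, for the low wide round pot: bamboo plate 94 mm across over a tapered cork plug (75 mm at its top, 12 mm less at its foot). In the middle of the plate a round wooden knob, 26 mm wide. Origin: centre of the plug's underside, z up; plate from 14 to 22 mm, grip from 22 to 58 mm. 115 g. Starts plug down on a white draining board 10 mm high.
- wide_round_pot: Low wide round pot, pale glazed stoneware, open and empty, 94 mm across outside, 62 mm high, wall 6 mm (mouth 82 mm, 3.5 mm of play round its lid's plug). Loose, 527 g. Origin: centre of the underside, z up. Closed, the lid's origin is 48 mm above the pot's.
- square_lid: Square lid, for the square pot: bamboo plate 80 mm square over a tapered cork plug (61 mm at its top, 12 mm less at its foot). In the middle of the plate a wooden grip bar 14 mm thick (x), 40 mm long (y). Origin: centre of the plug's underside, z up; plate from 14 to 22 mm, grip from 22 to 58 mm. 106 g. Starts plug down on a white draining board 10 mm high.
- square_pot: Square pot, pale glazed stoneware, open and empty, 80 mm square outside, 74 mm high, wall 6 mm (mouth 68 mm, 3.5 mm of play round its lid's plug). Loose, 478 g. Origin: centre of the underside, z up. Closed, the lid's origin is 60 mm above the pot's; the lid fits at any quarter turn.
- oblong_lid: Oblong lid, for the low oblong pot: bamboo plate 70 (x) by 112 mm (y) over a tapered cork plug (51 by 93 mm at its top, 12 mm less at its foot). In the middle of the plate a wooden grip bar 14 mm thick (x), 52 mm long (y). Origin: centre of the plug's underside, z up; plate from 14 to 22 mm, grip from 22 to 58 mm. 111 g. Starts plug down on a white draining board 10 mm high.
- oblong_pot: Low oblong pot, pale glazed stoneware, open and empty, 70 (x) by 112 mm (y) outside, 56 mm high, wall 6 mm (mouth 58 by 100 mm, 3.5 mm of play round its lid's plug). Loose, 507 g. Origin: centre of the underside, z up. Closed, the lid's origin is 42 mm above the pot's; the lid fits either way round, its y along the pot's y.
- salt_shaker: Glass salt shaker with a grey cap, 44 mm across, 90 mm high, standing behind the pots, to be left alone. Origin: centre of its underside.
- glass: Empty clear drinking glass, 83 mm across at the rim, 94 mm high, standing behind the pots, to be left alone. Origin: centre of its underside.
Not all that is in view belongs to the job. What is shaped like the tall_round_pot but orange is not meant.

How it is judged:
By the outcome, as a careful person would: the job done as asked, in the order asked, and still so for the second after the job is handed in, with the robot touching nothing.
It also fails if it takes over 112 s, if anything falls off the work surface, if the arm or the gripper's body presses on something with over 40 N, if the wrist force passes 120 N, or if a joint passes its speed limit or range.

## Working session

There is one attempt and no reset: what is moved stays moved. The work goes in short steps, Python scripts to look and compute and a shell command to move; the robot and the scene stay as the last step left them, time stands still between calls to the robot, and variables do not carry over. Pictures are saved under pics/ and viewed, at most 14 in all, crops included, and the job is handed in when it is done.

```bash
ls; mkdir -p pics
python3 - <<'E'
from plant import *
import cv2,numpy as np
print(get_state(), grip_point_offset)
for n in("scene","top"):
    p,d=snapshot(n);cv2.imwrite(f"pics/{n}0.png",p[:,:,::-1]);np.savez(f"pics/{n}0.npz",p=p,d=d)
    print(n,camera_params(n))
E
```

```text
pics
{'clock': 0.0, 'q': array([ 1.17983219,  0.68998741, -0.19447793,  1.56635063,  0.15734268,
        0.90247259, -0.21512842]), 'qd': array([ 0.00145877,  0.00026944, -0.00048509, -0.00010689,  0.00035547,
       -0.00186811,  0.00128694]), 'joint_torque': array([ 1.19663237e-04, -5.27555859e+01, -1.26680911e+00, -1.53428435e+01,
       -5.25914936e-02,  6.77533069e-03,  1.87236465e-04]), 'tool_pos': array([ 0.25721597, -0.56888683,  0.21640525]), 'eef_rot': array([ 9.77525323e-01,  2.10816057e-01, -2.81595367e-04, -8.67881779e-04]), 'contact_force': array([ 0.67263586, -0.39095612,  0.452776  ]), 'moment': array([-0.00623477,  0.04600186, -0.07137816]), 'finger_force': 0.0, 'opening': 0.9983002545019808} 0.0187
scene {'fx': 359.7918423137352, 'fy': 359.7918423137352, 'cx': 255.71832068331582, 'cy': 191.04244316504037, 'rvec': array([ 1.17606637, -2.19725509,  1.0640404 ]), 'tvec': array([0.15042135, 0.32529373, 0.91113439])}
top {'fx': 444.36105706741535, 'fy': 444.36105706741535, 'cx': 259.7046346578073, 'cy': 194.49283066263487, 'rvec': array([ 2.06720441, -1.58520514,  0.52923272]), 'tvec': array([-0.29997202,  0.39050709,  1.58720844])}
```

View pics/top0.png

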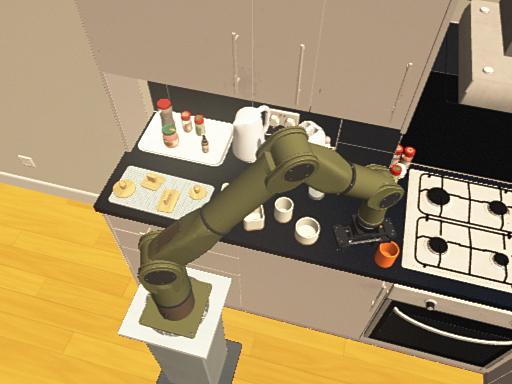

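View pics/scene0.png

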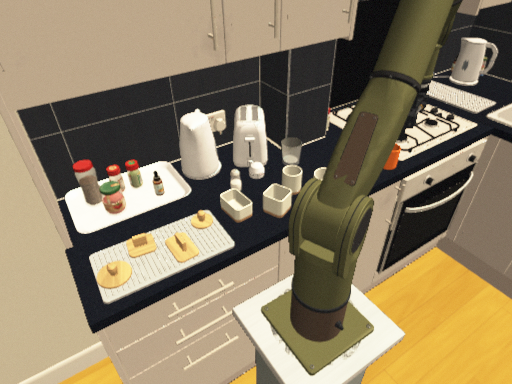

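The top view shows the lids on the board around (125–200, 175–200) and the pots at (254,217), (283,209) and (307,231), with the arm hiding the oblong one. The scene view shows the oblong pot at (236,205), square (278,200), tall (291,178), and wide partly hidden at (320,178). The orange decoy is at (388,155).

```bash
cat > h.py <<'E'
from plant import *
import cv2,numpy as np
from scipy.spatial.transform import Rotation as R
def cloud(name,save=None):
    c=camera_params(name);p,d=snapshot(name)
    return back(c,p,d),p,d
def back(c,p,d):
    v,u=np.indices(d.shape)
    X=np.stack([(u-c['cx'])/c['fx']*d,(v-c['cy'])/c['fy']*d,d],-1)
    W=(X-c['tvec'])@cv2.Rodrigues(np.array(c['rvec']))[0]
    W[d<=0]=np.nan
    return W
def tool():
    s=get_state();return np.array(s['tool_pos']),R.from_quat(s['eef_rot'])
E
python3 - <<'E'
from h import *
x0,x1,y0,y1=.3,1.0,-.5,.75
for n in("scene","top"):
    z=np.load(f"pics/{n}0.npz");W=back(camera_params(n),z['p'],z['d'])
    m=(W[...,0]>x0)&(W[...,0]<x1)&(W[...,1]>y0)&(W[...,1]<y1)&(W[...,2]<.16)&(W[...,2]>-.03)
    P=W[m];C=z['p'][m];o=np.argsort(P[:,2]);P=P[o];C=C[o]
    S=600
    im=np.zeros((int((x1-x0)*S),int((y1-y0)*S),3),np.uint8)
    r=((x1-P[:,0])*S).astype(int);c=((y1-P[:,1])*S).astype(int)
    for a,b,k in zip(r,c,C): im[a:a+3,b:b+3]=k[::-1]
    for g in np.arange(.3,1.01,.1): cv2.line(im,(0,int((x1-g)*S)),(9,int((x1-g)*S)),(0,0,255),1)
    for g in np.arange(-.5,.76,.1): cv2.line(im,(int((y1-g)*S),0),(int((y1-g)*S),9),(0,0,255),1)
    cv2.imwrite(f"pics/o_{n}.png",im)
    # clusters above surface
    t=P[(P[:,2]>.035)]
    g=np.zeros((140,250),np.uint8);g[((x1-t[:,0])*200).astype(int).clip(0,139),((y1-t[:,1])*200).astype(int).clip(0,249)]=1
    k,L,st,ce=cv2.connectedComponentsWithStats(cv2.dilate(g,np.ones((3,3))))
    lab=L[((x1-t[:,0])*200).astype(int).clip(0,139),((y1-t[:,1])*200).astype(int).clip(0,249)]
    for i in range(1,k):
        q=t[lab==i]
        if len(q)>15: print(n,len(q),q.min(0).round(3),q.max(0).round(3),)
a=cv2.imread("pics/o_scene.png");b=cv2.imread("pics/o_top.png")
cv2.imwrite("pics/o.png",cv2.resize(np.vstack([a[120:],b[120:]]),None,fx=.97,fy=.97))
E
```

```text
scene 3877 [ 0.616 -0.044  0.035] [0.903 0.48  0.16 ]
scene 604 [ 0.853 -0.317  0.035] [ 0.901 -0.167  0.16 ]
scene 973 [ 0.685 -0.5    0.035] [ 0.896 -0.34   0.16 ]
scene 54 [ 0.843 -0.326  0.107] [ 0.863 -0.307  0.16 ]
scene 57 [ 0.815 -0.367  0.108] [ 0.837 -0.347  0.16 ]
scene 1339 [0.82  0.497 0.035] [0.835 0.63  0.16 ]
scene 242 [0.783 0.233 0.035] [0.83  0.278 0.111]
scene 284 [0.776 0.168 0.036] [0.823 0.214 0.112]
scene 619 [0.762 0.313 0.035] [0.801 0.379 0.16 ]
scene 1106 [ 0.681 -0.118  0.035] [0.79 0.02 0.16]
scene 559 [0.67  0.261 0.036] [0.741 0.331 0.109]
scene 1090 [ 0.586 -0.306  0.035] [ 0.734 -0.177  0.16 ]
scene 128 [0.694 0.12  0.035] [0.722 0.153 0.104]
scene 391 [ 0.568 -0.434  0.035] [ 0.658 -0.347  0.096]
scene 148 [ 0.554 -0.127  0.036] [ 0.586 -0.088  0.09 ]
scene 331 [ 0.414 -0.085  0.035] [ 0.528 -0.009  0.057]
scene 382 [ 0.426 -0.312  0.036] [ 0.5   -0.241  0.086]
scene 148 [0.459 0.266 0.036] [0.479 0.306 0.07 ]
scene 70 [0.454 0.074 0.037] [0.475 0.098 0.068]
scene 497 [ 0.355 -0.216  0.035] [ 0.45  -0.122  0.075]
scene 80 [ 0.397 -0.416  0.035] [ 0.
[... 425 characters left out ...]
 174 [0.774 0.163 0.035] [0.827 0.21  0.121]
top 39 [ 0.749 -0.383  0.11 ] [ 0.804 -0.351  0.159]
top 607 [ 0.682 -0.126  0.035] [0.779 0.01  0.16 ]
top 311 [0.668 0.256 0.035] [0.739 0.325 0.116]
top 81 [0.694 0.115 0.036] [0.726 0.146 0.111]
top 75 [ 0.566 -0.427  0.035] [ 0.601 -0.358  0.08 ]
top 24 [ 0.494 -0.034  0.039] [ 0.527 -0.015  0.062]
top 97 [0.431 0.24  0.035] [0.5   0.316 0.074]
top 80 [0.431 0.046 0.035] [0.497 0.114 0.071]
top 292 [ 0.425 -0.318  0.035] [ 0.502 -0.247  0.093]
top 132 [0.34  0.146 0.035] [0.447 0.214 0.079]
top 174 [ 0.352 -0.221  0.035] [ 0.45  -0.143  0.079]
top 245 [ 0.351 -0.438  0.035] [ 0.449 -0.346  0.076]
top 96 [0.361 0.334 0.035] [0.443 0.423 0.074]
```

View pics/o.png

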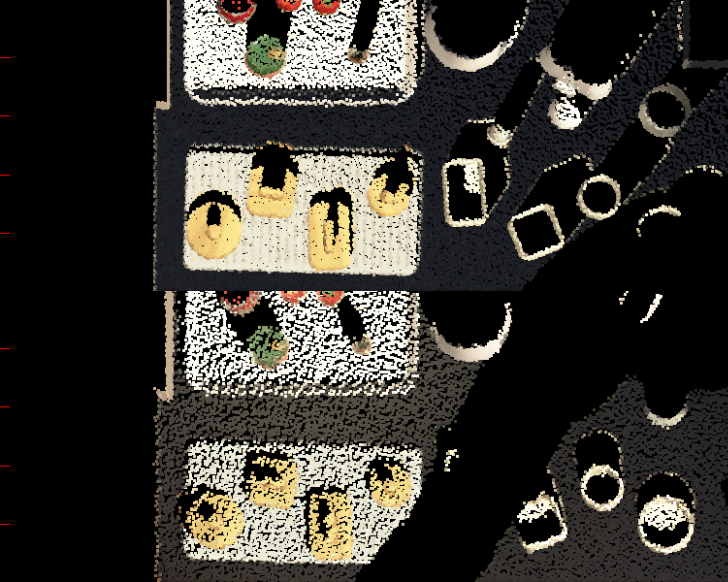

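The orthographic map shows the lids at roughly wide (0.40, 0.38), square (0.47, 0.28), oblong (0.39, 0.18) and tall (0.46, 0.08). The pots are at oblong (0.47, -0.05), square (0.40, -0.18), tall (0.46, -0.28) and wide (0.40, -0.39). Next I move above the pots for wrist views.

```bash
cat >> h.py <<'E'
def to(x,y,z,yaw):
    p,r=tool();rt=R.from_euler('z',yaw)*R.from_euler('x',np.pi)
    d=r.inv().apply(np.array([x,y,z])-p);w=(r.inv()*rt).as_rotvec()
    print("delta",d.round(4).tolist(),w.round(4).tolist(),"n",np.ceil(max(np.linalg.norm(d)/.05,np.linalg.norm(w)/.15)))
E
echo '[1,0,0,-0.05,0,0,0,1,0.1,-0.07,-0.1,0,0,0.2,1,0.268,-0.196,-0.184,0,0,0.425,1,0.268,-0.196,-0.184,0,0,0.425,1,0.268,-0.196,-0.184,0,0,0.425,1,0.268,-0.196,-0.184,0,0,0.425,1,0.268,-0.196,-0.184,0,0,0.425,1,0.268,-0.196,-0.184,0,0,0.425,1,0.268,-0.196,-0.184,0,0,0.425,1,0.268,-0.196,-0.184,0,0,0.425]' > path.dat && python3 -m handwheel path.dat
python3 - <<'E'
from h import *
c=camera_params("wrist");print(c);Rm=cv2.Rodrigues(c['rvec'])[0];print(-Rm.T@c['tvec'],Rm[2])
print(get_state()['clock'],tool()[0],tool()[1].as_matrix().round(3))
W,p,d=cloud("wrist");np.savez("pics/w1.npz",W=W,p=p,d=d);cv2.imwrite("pics/w1.png",p[:,:,::-1])
to(.42,-.28,.40,0)
E
```

```text
clock: 1.1
tool_pos: [0.422, -0.2788, 0.4016]
eef_rot: [1.0, 0.002, 0.0, 0.0]
contact_force: [-0.2, -0.6, -0.4]
opening: 1.002
finger_force: 0.0
{'fx': 307.73106234001904, 'fy': 307.73106234001904, 'cx': 259.3622145038417, 'cy': 189.82429133702408, 'rvec': array([-2.06682722,  2.05743576,  0.30700434]), 'tvec': array([-0.28087872,  0.30921697,  0.68932335])}
[ 0.49808817 -0.27879195  0.56908514] [-0.29166506 -0.00105043 -0.95651994]
1.1 [ 0.42204229 -0.27882235  0.40160254] [[ 1.     0.004  0.001]
 [ 0.004 -1.    -0.   ]
 [ 0.001  0.    -1.   ]]
delta [-0.0006, -0.0006, 0.0009] [0.0005, 0.0009, 0.0004] n 1.0
```

View pics/w1.png

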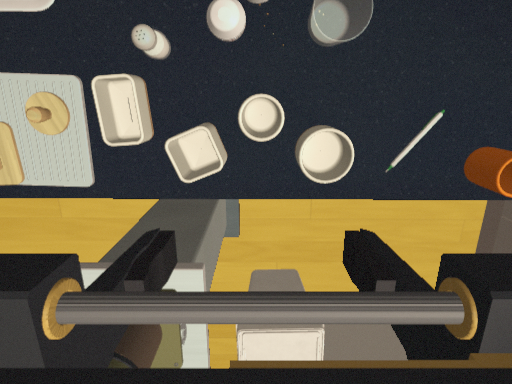

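The wrist view shows all four pots: oblong (122,110), square (197,152), tall (261,117) and wide (325,154). The orange decoy is at (490,172) and the small round lid at (47,113). Next I take a second and third view while moving over the lids.

```bash
echo '[1,0,-0.05,0,0,0,0,1,0,-0.25,0,0,0,0,1,0,-0.25,0,0,0,0,1,0,-0.25,0,0,0,0,1,0,-0.25,0,0,0,0,1,0,-0.25,0,0,0,0,1,0,-0.25,0,0,0,0]' > path.dat && python3 -m handwheel path.dat
python3 -c '
from h import *
W,p,d=cloud("wrist");np.savez("pics/w2.npz",W=W,p=p,d=d)'
echo '[1,0,-0.05,0,0,0,0,1,0,-0.28,0,0,0,0,1,0,-0.28,0,0,0,0,1,0,-0.28,0,0,0,0,1,0,-0.28,0,0,0,0,1,0,-0.28,0,0,0,0,1,0,-0.28,0,0,0,0,1,0,-0.28,0,0,0,0]' > path.dat && python3 -m handwheel path.dat
cat > fit.py <<'E'
from h import *
import sys
pots=dict(oblong=(.471,-.047,.056),square=(.402,-.178,.074),tall=(.463,-.281,.086),wide=(.401,-.391,.062))
lids=dict(wide=(.402,.382,.032),square=(.467,.284,.032),oblong=(.394,.18,.032),tall=(.464,.083,.032))
def show(f):
    z=np.load(f);W=z['W'].reshape(-1,3);W=W[~np.isnan(W[:,0])]
    for kind,D in(("pot",pots),("lid",lids)):
      for n,(x,y,h) in D.items():
        q=W[(abs(W[:,0]-x)<.075)&(abs(W[:,1]-y)<.075)&(W[:,2]>h-.006)&(W[:,2]<h+.006)]
        a=(q[:,:2]*1e5).astype(np.int32)
        # keep main component
        g=np.zeros((160,160),np.uint8);ij=((q[:,:2]-[x-.08,y-.08])*1000).astype(int);g[ij[:,0],ij[:,1]]=1
        g=cv2.dilate(g,np.ones((5,5)));k,L,st,ce=cv2.connectedComponentsWithStats(g)
        if k<2: continue
        m=L[ij[:,0],ij[:,1]]==1+np.argmax(st[1:,4]);q=q[m]
        if len(q)<60: continue
        pts=q[:,:2].astype(np.float32)
        if n in("tall","wide"):
            c,r=cv2.minEnclosingCircle(pts);o=("circ",np.round(c,4),round(2*r,4))
        else:
            o=("rect",)+tuple(np.round(v,4) for v in cv2.minAreaRect(pts*1000))
        hh=W[(abs(W[:,0]-x)<.06)&(abs(W[:,1]-y)<.06)]
        k=W[(np.hypot(W[:,0]-x,W[:,1]-y)<.045)&(W[:,2]>.055)&(W[:,2]<.08)] if kind=="lid" else None
        e=""
        if kind=="lid" and len(k)>5:
            b=cv2.minAreaRect(k[:,:2].astype(np.float32)*1000);e=("grip",np.round(b[0],1),np.round(b[1],1),round(b[2],1),"top",round(np.percentile(k[:,2],95),4))
        print(f,kind,n,len(q),"z",round(np.median(q[:,2]),4),o,e)
for f in sys.argv[1:]: show(f)
E
python3 - <<'E'
from h import *
W,p,d=cloud("wrist");np.savez("pics/w3.npz",W=W,p=p,d=d);cv2.imwrite("pics/w3.png",p[:,:,::-1])
E
python3 fit.py pics/w1.npz pics/w2.npz pics/w3.npz
```

```text
clock: 1.85
tool_pos: [0.4206, -0.0318, 0.4005]
eef_rot: [1.0, -0.001, -0.001, 0.001]
contact_force: [-0.3, -1.1, -0.6]
opening: 1.004
finger_force: 0.0
clock: 2.7
tool_pos: [0.4224, 0.2472, 0.4003]
eef_rot: [1.0, -0.002, -0.0, 0.001]
contact_force: [0.3, -0.0, -0.3]
opening: 0.999
finger_force: 0.0
pics/w1.npz pot oblong 875 z 0.055 ('rect', array([474.9265, -49.6948]), array([112.0066,  70.6978]), np.float64(4.029)) 
pics/w1.npz pot square 654 z 0.073 ('rect', array([ 406.5174, -172.1929]), array([79.8461, 80.1812]), np.float64(22.1063)) 
pics/w1.npz pot tall 549 z 0.0851 ('circ', array([ 0.4667, -0.2812]), 0.0719) 
pics/w1.npz pot wide 614 z 0.061 ('circ', array([ 0.4034, -0.3902]), 0.094) 
pics/w1.npz lid oblong 1111 z 0.0318 ('rect', array([394.8262, 160.4353]), array([ 39.894 , 114.8971]), np.float64(77.5192)) 
pics/w1.npz lid tall 1181 z 0.0318 ('circ', array([0.4681, 0.083 ]), 0.0731) ('grip', array([468.3,  81.4]), array([22.8, 24.7]), 74.0, 'top', np.float64(0.0686))
pics/w2.npz pot oblong 770 z 0.055 ('rect', array([474.8424, -49.0618]), array([111.7295,  70.0084]), np.flo
[... 1333 characters left out ...]
, array([0.4079, 0.384 ]), 0.0942) ('grip', array([408.3, 383.3]), array([23.9, 23.9]), 70.6, 'top', np.float64(0.0687))
pics/w3.npz lid square 1961 z 0.0317 ('rect', array([473.7157, 284.9067]), array([80.1288, 79.8889]), np.float64(82.2213)) ('grip', array([473.7, 284.5]), array([39.5, 13.9]), 82.4, 'top', np.float64(0.069))
pics/w3.npz lid oblong 2101 z 0.0317 ('rect', array([398.4359, 186.2001]), array([112.0821,  69.1049]), np.float64(2.6211)) ('grip', array([399.5, 185.7]), array([50.5, 13.5]), 1.6, 'top', np.float64(0.0689))
pics/w3.npz lid tall 1220 z 0.0316 ('circ', array([0.4689, 0.0838]), 0.0721) ('grip', array([468.9,  84.6]), array([23.2, 23.7]), 48.7, 'top', np.float64(0.0681))
```

View pics/w3.png

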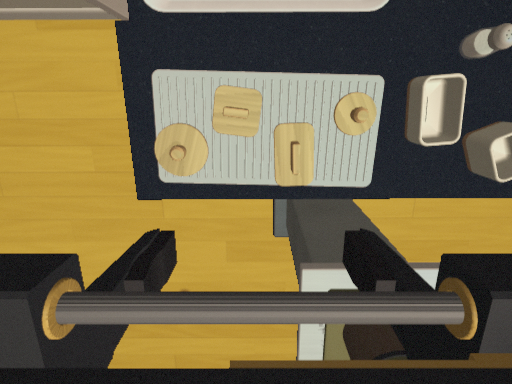

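All heights and sizes match the description (rims 0.055/0.073/0.085/0.061 m, plates 0.032 m, grip tops 0.069 m). In this view the lids are at wide (180,150), square (237,110), oblong (294,155) and tall (356,114). I start with the wide lid.

```bash
echo '[0.7,-0.007,-0.068,0.1,0,0,0,0.7,-0.014,-0.137,0.2,0,0,0,0.7,-0.014,-0.137,0.27,0,0,0,0.7,-0.014,-0.137,0.27,0,0,0,0.7,-0.014,-0.137,0.27,0,0,0,0.7,-0.014,-0.137,0.27,0,0,0,0.7,-0.014,-0.137,0.27,0,0,0]' > path.dat && python3 -m handwheel path.dat
echo '[0.7,-0.014,0,0.02,0,0,0,0.7,-0.014,0,0.02,0,0,0]' > path.dat && python3 -m handwheel path.dat >/dev/null
python3 - <<'E'
from h import *
print(get_state()['q'].round(2),tool()[0]);to(.408,.3845,.037,0)
W,p,d=cloud("wrist");np.savez("pics/w4.npz",W=W,p=p,d=d)
E
python3 fit.py pics/w4.npz | grep wide
```

```text
clock: 3.45
tool_pos: [0.4054, 0.384, 0.1263]
eef_rot: [1.0, -0.0, -0.003, 0.004]
contact_force: [-1.2, -0.1, 0.1]
opening: 0.7
finger_force: 0.0
[-0.77  0.75 -0.15  1.89  0.2   0.53 -2.63] [0.39246126 0.38358012 0.11075858]
delta [0.0157, -0.0013, 0.0737] [0.0042, 0.0022, -0.0015] n 2.0
pics/w4.npz lid wide 8798 z 0.0318 ('circ', array([0.4082, 0.3842]), 0.0942) ('grip', array([408.4, 384.2]), array([24.3, 24.3]), 55.7, 'top', np.float64(0.0683))
```

```bash
echo '[0.7,0.016,-0.001,0,0,0,-0.15,0.7,0.016,-0.001,0,0,0,-0.3,0.7,0.016,-0.001,0.0,0,0,-0.45,0.7,0.016,-0.001,0.02,0,0,-0.5,0.7,0.016,-0.001,0.04,0,0,-0.5,0.7,0.016,-0.001,0.06,0,0,-0.5,0.7,0.016,-0.001,0.072,0,0,-0.5,0.7,0.016,-0.001,0.074,0,0,-0.5]' > path.dat && python3 -m handwheel path.dat | head -2
echo '[0,0,0,0,0,0,0,0,0,0,0,0,0,0,0,0,0,0,0,0,0,0,0,0,0,0,0,0,0,0,0,-0.01,0,0,0,0,0,0,-0.03,0,0,0,0,0,0,-0.06,0,0,0,0,0,0,-0.1,0,0,0,0,0,0,-0.14,0,0,0,0,0,0,-0.14,0,0,0]' > path.dat && python3 -m handwheel path.dat 35
python3 - <<'E'
from h import *
to(.4035,-.3905,.16,.5)
E
```

```text
clock: 4.5
tool_pos: [0.4106, 0.3865, 0.0375]
clock: 5.5
tool_pos: [0.4113, 0.3906, 0.1831]
eef_rot: [0.969, 0.247, 0.005, -0.003]
contact_force: [0.5, -0.1, 0.9]
opening: 0.002
finger_force: 0.0
delta [-0.3813, 0.682, 0.0165] [-0.0038, -0.0103, -0.0004] n 16.0
```

```bash
python3 - <<'E'
from h import *
W,p,d=cloud("wrist");np.savez("pics/w5.npz",W=W,p=p,d=d);cv2.imwrite("pics/w5.png",p[:,:,::-1])
E
python3 fit.py pics/w5.npz
```

```text
pics/w5.npz lid wide 5245 z 0.0318 ('circ', array([0.408 , 0.3844]), 0.094) ('grip', array([408.5, 384.8]), array([24. , 24.4]), 18.2, 'top', np.float64(0.0683))
pics/w5.npz lid square 4656 z 0.0317 ('rect', array([473.7295, 285.0683]), array([80.7599, 79.9441]), np.float64(82.1353)) ('grip', array([473.7, 285.4]), array([39.7, 14.1]), 82.3, 'top', np.float64(0.0687))
pics/w5.npz lid oblong 2758 z 0.0316 ('rect', array([409.3576, 186.7553]), array([90.9901, 71.2794]), np.float64(1.0921)) ('grip', array([399.4, 186.7]), array([50.8, 15.8]), 0.7, 'top', np.float64(0.0684))
pics/w5.npz lid tall 1215 z 0.0314 ('circ', array([0.4655, 0.0899]), 0.0701)
```

View pics/w5.png

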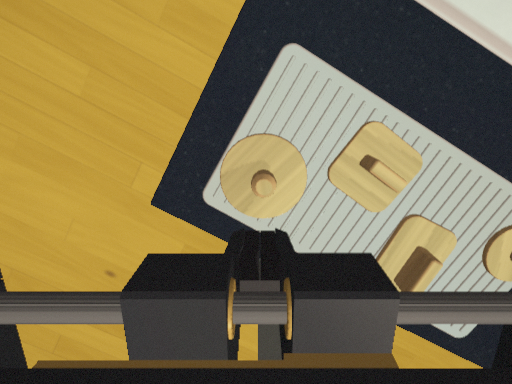

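The lid at (264,175) has not moved: the fingers simply had not finished closing. I go down again, start with a narrower opening and wait longer.

```bash
python3 -c "
from h import *
to(.408,.3845,.06,.5);to(.408,.3845,.037,.5)"
echo '[0.5,0,0,0,0,0,0,0.5,0,0,0.0,0,0,0,0.5,0,0,0.02,0,0,0,0.5,-0.006,0.004,0.05,-0.004,-0.01,0,0.5,-0.006,0.004,0.08,-0.004,-0.01,0,0.5,-0.006,0.004,0.1,-0.004,-0.01,0,0.5,-0.006,0.004,0.1,-0.004,-0.01,0]' > path.dat && python3 -m handwheel path.dat
python3 -c "
from h import *
to(.408,.3845,.037,.5)"
```

```text
delta [-0.0051, 0.0032, 0.1205] [-0.0021, -0.0062, -0.0004] n 3.0
delta [-0.0052, 0.0032, 0.1435] [-0.0021, -0.0062, -0.0004] n 3.0
clock: 6.25
tool_pos: [0.4036, 0.3789, 0.0736]
eef_rot: [0.969, 0.248, -0.008, 0.006]
contact_force: [-0.1, -0.3, -0.4]
opening: 0.497
finger_force: 0.0
delta [0.0072, -0.0031, 0.0365] [0.0069, 0.0175, 0.0005] n 1.0
```

```bash
echo '[0.5,0,0,0,0,0,0,0.5,0,0,0,0,0,0,0.5,0,0,0,0,0,0]' > path.dat && python3 -m handwheel path.dat |head -2
python3 -c "
from h import *
to(.408,.3845,.037,.5)"
```

```text
clock: 6.55
tool_pos: [0.4063, 0.3818, 0.0782]
delta [0.0032, -0.0017, 0.0412] [0.0034, 0.0082, -0.0003] n 1.0
```

```bash
echo '[0.5,0.003,-0.001,0.02,0.003,0.008,0,0.5,0.003,-0.001,0.035,0.003,0.008,0,0.5,0.003,-0.001,0.041,0.003,0.008,0,0.5,0.003,-0.001,0.041,0.003,0.008,0,0,0.003,-0.001,0.041,0.003,0.008,0,0,0.003,-0.001,0.041,0.003,0.008,0,0,0.003,-0.001,0.041,0.003,0.008,0,0,0.003,-0.001,0.041,0.003,0.008,0,0,0.003,-0.001,0.041,0.003,0.008,0,0,0.003,-0.001,0.041,0.003,0.008,0]' > path.dat && python3 -m handwheel path.dat 35 
echo '[0,0,0,0,0,0,0,0,0,0,0,0,0,0,0,0,0,0,0,0,0]' > path.dat && python3 -m handwheel path.dat
python3 -c "
from h import *
to(.408,.3845,.037,.5)"
```

```text
clock: 7.55
tool_pos: [0.4081, 0.3837, 0.0369]
eef_rot: [0.969, 0.247, -0.0, 0.0]
contact_force: [-0.1, -0.1, 6.2]
opening: 0.25
finger_force: 35.0
clock: 7.85
tool_pos: [0.4081, 0.3837, 0.0368]
eef_rot: [0.969, 0.247, -0.0, 0.0]
contact_force: [-0.1, -0.0, 6.9]
opening: 0.254
finger_force: 35.0
delta [0.0003, -0.0008, -0.0002] [0.0006, 0.0006, -0.0002] n 1.0
```

```bash
echo '[0,0,0,-0.01,0,0,0,0,0,0,-0.03,0,0,0,0,0,0,-0.06,0,0,0,0,0,0,-0.1,0,0,0,0,0,0,-0.13,0,0,0,0,0,0,-0.138,0,0,0,0,0,0,-0.138,0,0,0,0,0,0,-0.138,0,0,0]' > path.dat && python3 -m handwheel path.dat
python3 -c "
from h import *
to(.4035,-.3905,.175,.5)"
```

```text
clock: 8.65
tool_pos: [0.4072, 0.3823, 0.1729]
eef_rot: [0.969, 0.247, -0.002, 0.002]
contact_force: [-0.9, 0.6, -2.1]
opening: 0.255
finger_force: 35.0
delta [-0.3736, 0.6765, 0.0011] [0.0022, 0.0045, -0.0002] n 16.0
```

```bash
echo '[0,-0.01,0.017,0,0,0,0,0,-0.025,0.045,0,0,0,0,0,-0.045,0.08,0,0,0,0,0,-0.068,0.122,0,0,0,0,0,-0.092,0.166,0,0,0,0,0,-0.116,0.21,0,0,0,0,0,-0.14,0.253,0,0,0,0,0,-0.164,0.296,0,0,0,0,0,-0.188,0.34,0,0,0,0,0,-0.21,0.38,0,0,0,0]' > path.dat && python3 -m handwheel path.dat|head -2
echo '[0,-0.024,0.043,0,0,0,0,0,-0.048,0.086,0,0,0,0,0,-0.072,0.13,0,0,0,0,0,-0.096,0.173,0,0,0,0,0,-0.118,0.213,0,0,0,0,0,-0.136,0.245,0,0,0,0,0,-0.15,0.271,0,0,0,0,0,-0.159,0.287,0,0,0,0,0,-0.1635,0.296,0,0,0,0,0,-0.1635,0.296,0,0,0,0]' > path.dat && python3 -m handwheel path.dat
echo '[0,0,0,0,0,0,0,0,0,0,0,0,0,0,0,0,0,0,0,0,0]' > path.dat && python3 -m handwheel path.dat|head -2
python3 -c "
from h import *
to(.4035,-.3905,.074,.5);print(get_state()['q'].round(2))"
```

```text
clock: 9.65
tool_pos: [0.404, -0.053, 0.1736]
clock: 10.65
tool_pos: [0.4031, -0.3894, 0.1741]
eef_rot: [0.969, 0.246, -0.002, -0.0]
contact_force: [0.3, 0.2, -1.1]
opening: 0.255
finger_force: 35.0
clock: 10.95
tool_pos: [0.4043, -0.3876, 0.1757]
delta [-0.0019, 0.0021, 0.1017] [0.0005, 0.0019, 0.0019] n 3.0
[ 0.98  0.7  -0.51  1.8   0.47  0.77 -0.84]
```

```bash
echo '[0,-0.002,0.002,0.02,0,0,0,0,-0.002,0.002,0.05,0,0,0,0,-0.002,0.002,0.07,0,0,0,0,-0.002,0.002,0.075,0,0,0,0,-0.002,0.002,0.075,0,0,0,0,-0.002,0.002,0.075,0,0,0,0,-0.002,0.002,0.075,0,0,0]' > path.dat && python3 -m handwheel path.dat
python3 -c "
from h import *
to(.4035,-.3905,.075,.5)
W,p,d=cloud('wrist');np.savez('pics/w6.npz',W=W,p=p,d=d);cv2.imwrite('pics/w6.png',p[:,:,::-1])"; python3 fit.py pics/w6.npz
```

```text
clock: 11.65
tool_pos: [0.404, -0.3921, 0.1018]
eef_rot: [0.969, 0.247, -0.0, 0.002]
contact_force: [1.0, 0.3, -0.9]
opening: 0.257
finger_force: 35.0
delta [0.0004, -0.0017, 0.0268] [0.0031, 0.0011, -0.0001] n 1.0
pics/w6.npz pot square 511 z 0.0702 ('rect', array([ 414.3419, -212.0317]), array([59.0547,  5.5723]), np.float64(15.6569)) 
pics/w6.npz pot tall 3258 z 0.0851 ('circ', array([ 0.4661, -0.2816]), 0.0722) 
pics/w6.npz pot wide 681 z 0.0611 ('circ', array([ 0.4232, -0.3742]), 0.0779)
```

View pics/w6.png

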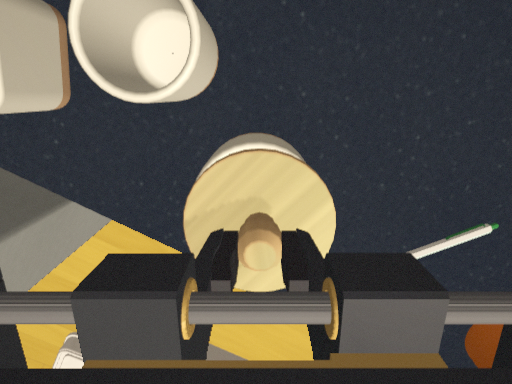

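The lid (260,220) hangs level and centred over the wide pot, whose rim shows evenly behind it. I lower it gently.

```bash
echo '[0,0,-0.001,0.006,0,0,0,0,0,-0.001,0.012,0,0,0,0,0,-0.001,0.018,0,0,0,0,0,-0.001,0.022,0,0,0,0,0,-0.001,0.024,0,0,0,0,0,-0.001,0.025,0,0,0,0,0,-0.001,0.026,0,0,0,0,0,-0.001,0.026,0,0,0,0,0,-0.001,0.026,0,0,0]' > path.dat && python3 -m handwheel path.dat
python3 -c "
from h import *
to(.4035,-.3905,.075,.5)"
```

```text
clock: 12.6
tool_pos: [0.4027, -0.3909, 0.0749]
eef_rot: [0.969, 0.247, -0.001, 0.001]
contact_force: [-0.2, 0.8, 1.9]
opening: 0.253
finger_force: 35.0
delta [0.0009, 0.0001, -0.0001] [0.0013, 0.0019, -0.0001] n 1.0
```

```bash
echo '[0,0,0,0.001,0,0,0,0,0,0,0.001,0,0,0,0.3,0,0,0.001,0,0,0,0.4,0,0,0.0,0,0,0,0.5,0,0,0,0,0,0,0.5,0,0,0,0,0,0,0.5,0,0,0,0,0,0]' > path.dat && python3 -m handwheel path.dat
echo '[0.5,0,0,-0.01,0,0,0,0.5,0,0,-0.04,0,0,0,0.5,0,0,-0.08,0,0,0,0.5,0,0,-0.12,0,0,0,0.5,0,0,-0.15,0,0,0,0.5,0,0,-0.15,0,0,0,0.5,0,0,-0.15,0,0,0]' > path.dat && python3 -m handwheel path.dat
python3 -c "
from h import *
W,p,d=cloud('wrist');m=(np.hypot(W[...,0]-.4035,W[...,1]+.3905)<.07)&(W[...,2]>.055)&(W[...,2]<.08)
q=W[m];print(q[:,2].mean(),cv2.minEnclosingCircle(q[:,:2].astype(np.float32)));A=np.c_[q[:,:2],np.ones(len(q))];print(np.linalg.lstsq(A,q[:,2],rcond=None)[0])
to(.4688,.0837,.10,.5)"
```

```text
clock: 13.3
tool_pos: [0.4026, -0.391, 0.0745]
eef_rot: [0.969, 0.247, -0.001, 0.001]
contact_force: [0.2, -0.5, -0.1]
opening: 0.499
finger_force: 0.0
clock: 14.0
tool_pos: [0.4027, -0.3908, 0.2253]
eef_rot: [0.969, 0.247, -0.001, 0.001]
contact_force: [-1.0, 0.2, -0.1]
opening: 0.5
finger_force: 0.0
0.06962441240566764 ((0.4030425250530243, -0.39080822467803955), 0.047260332852602005)
[-0.00705727 -0.00448919  0.07074108]
delta [0.2861, -0.3842, 0.1234] [0.0002, 0.0028, -0.0003] n 10.0
```

The wide lid is closed and level (plate top 0.0696, tilt below 0.5°). Next is the tall lid.

```bash
echo '[0.5,0.011,-0.015,0,0,0,0,0.5,0.036,-0.048,0,0,0,0,0.5,0.066,-0.088,0,0,0,0,0.5,0.096,-0.128,0,0,0,0,0.5,0.125,-0.168,0,0,0,0,0.5,0.155,-0.208,0,0,0,0,0.5,0.185,-0.248,0,0,0,0,0.5,0.21,-0.282,0.0,0,0,0,0.5,0.235,-0.315,0.02,0,0,0,0.5,0.255,-0.343,0.05,0,0,0]' > path.dat && python3 -m handwheel path.dat | head -2
echo '[0.5,0.019,-0.025,0.03,0,0,0,0.5,0.028,-0.037,0.055,0,0,0,0.5,0.031,-0.041,0.07,0,0,0,0.5,0.031,-0.041,0.073,0,0,0,0.5,0.031,-0.041,0.073,0,0,0,0.5,0.031,-0.041,0.073,0,0,0,0.5,0.031,-0.041,0.073,0,0,0]' > path.dat && python3 -m handwheel path.dat | head -2
python3 -c "
from h import *
W,p,d=cloud('wrist');np.savez('pics/w7.npz',W=W)
to(.4688,.0837,.037,.5)"; python3 fit.py <(true) 2>/dev/null
python3 - <<'E'
import numpy as np,cv2
W=np.load('pics/w7.npz')['W'];m=(np.hypot(W[...,0]-.469,W[...,1]-.084)<.05)&(W[...,2]>.027)&(W[...,2]<.036);print(cv2.minEnclosingCircle(W[m][:,:2].astype(np.float32)))
E
```

```text
clock: 15.05
tool_pos: [0.4627, 0.0351, 0.1732]
clock: 15.75
tool_pos: [0.47, 0.0825, 0.1013]
delta [-0.0005, -0.0017, 0.0643] [0.0016, 0.0008, -0.0015] n 2.0
((0.46874940395355225, 0.08368448168039322), 0.0360632948577404)
```

```bash
echo '[0.5,-0.0005,-0.001,0.02,0,0,0,0.5,-0.0005,-0.001,0.045,0,0,0,0.5,-0.0005,-0.001,0.058,0,0,0,0.5,-0.0005,-0.001,0.064,0,0,0,0.5,-0.0005,-0.001,0.064,0,0,0,0.5,-0.0005,-0.001,0.064,0,0,0]' > path.dat && python3 -m handwheel path.dat | head -2
echo '[0,0,0,0,0,0,0,0,0,0,0,0,0,0,0,0,0,0,0,0,0,0,0,0,0,0,0,0,0,0,0,0,0,0,0,0,0,0,0,0,0,0,0,0,0,0,0,0,0,0,0,0,0,0,0,0]' > path.dat && python3 -m handwheel path.dat 35
echo '[0,0,0,-0.01,0,0,0,0,0,0,-0.03,0,0,0,0,0,0,-0.06,0,0,0,0,0,0,-0.1,0,0,0,0,0,0,-0.13,0,0,0,0,0,0,-0.148,0,0,0,0,0,0,-0.148,0,0,0]' > path.dat && python3 -m handwheel path.dat
python3 -c "
from h import *
to(.4668,-.2812,.185,.5)"
```

```text
clock: 16.4
tool_pos: [0.4691, 0.0837, 0.0373]
clock: 17.2
tool_pos: [0.4688, 0.0841, 0.037]
eef_rot: [0.969, 0.247, -0.0, 0.001]
contact_force: [-0.3, 1.3, 4.8]
opening: 0.251
finger_force: 35.0
clock: 17.9
tool_pos: [0.4701, 0.084, 0.187]
eef_rot: [0.969, 0.247, 0.001, 0.001]
contact_force: [0.8, -0.5, -0.9]
opening: 0.252
finger_force: 35.0
delta [-0.1776, 0.3191, 0.0023] [0.0024, -0.0024, -0.0011] n 8.0
```

```bash
echo '[0,-0.01,0.018,0,0,0,0,0,-0.03,0.054,0,0,0,0,0,-0.054,0.097,0,0,0,0,0,-0.078,0.14,0,0,0,0,0,-0.102,0.184,0,0,0,0,0,-0.126,0.227,0,0,0,0,0,-0.148,0.266,0,0,0,0,0,-0.164,0.295,0,0,0,0,0,-0.174,0.312,0,0,0,0,0,-0.177,0.319,0,0,0,0]' > path.dat && python3 -m handwheel path.dat|head -2
echo '[0,0,0,0,0,0,0,0,0,0,0.02,0,0,0,0,0,0,0.04,0,0,0,0,0,0,0.055,0,0,0,0,0,0,0.06,0,0,0,0,0,0,0.06,0,0,0,0,0,0,0.06,0,0,0,0,0,0,0.06,0,0,0,0,0,0,0.06,0,0,0]' > path.dat && python3 -m handwheel path.dat
python3 -c "
from h import *
to(.4668,-.2812,.099,.5)"
```

```text
clock: 18.9
tool_pos: [0.4643, -0.2835, 0.1837]
clock: 19.8
tool_pos: [0.4667, -0.281, 0.126]
eef_rot: [0.969, 0.247, -0.0, 0.001]
contact_force: [0.6, 0.4, -1.0]
opening: 0.249
finger_force: 35.0
delta [0.0, 0.0002, 0.027] [0.0021, 0.0013, -0.0002] n 1.0
```

Well aligned (within 0.2 mm), so I lower it.

```bash
echo '[0,0,0,0.006,0,0,0,0,0,0,0.012,0,0,0,0,0,0,0.018,0,0,0,0,0,0,0.022,0,0,0,0,0,0,0.024,0,0,0,0,0,0,0.026,0,0,0,0,0,0,0.027,0,0,0,0,0,0,0.028,0,0,0,0,0,0,0.028,0,0,0]' > path.dat && python3 -m handwheel path.dat
```

```text
clock: 20.7
tool_pos: [0.4665, -0.2809, 0.0989]
eef_rot: [0.969, 0.247, -0.001, 0.001]
contact_force: [-2.9, 1.8, 12.0]
opening: 0.253
finger_force: 35.0
```

```bash
echo '[0,0,0,-0.001,0,0,0,0.3,0,0,-0.001,0,0,0,0.4,0,0,-0.001,0,0,0,0.5,0,0,-0.001,0,0,0,0.5,0,0,-0.001,0,0,0,0.5,0,0,-0.001,0,0,0,0.5,0,0,-0.001,0,0,0]' > path.dat && python3 -m handwheel path.dat | tail -3
echo '[0.5,0,0,-0.01,0,0,0,0.5,0,0,-0.04,0,0,0,0.5,0,0,-0.08,0,0,0,0.5,0,0,-0.12,0,0,0,0.5,0,0,-0.14,0,0,0,0.5,0,0,-0.14,0,0,0,0.5,0,0,-0.14,0,0,0]' > path.dat && python3 -m handwheel path.dat|head -2
python3 -c "
from h import *
W,p,d=cloud('wrist');m=(np.hypot(W[...,0]-.467,W[...,1]+.281)<.055)&(W[...,2]>.083)&(W[...,2]<.104)
q=W[m];print(q[:,2].mean(),cv2.minEnclosingCircle(q[:,:2].astype(np.float32)));A=np.c_[q[:,:2],np.ones(len(q))];print(np.linalg.lstsq(A,q[:,2],rcond=None)[0])
to(.4737,.285,.10,1.438)"
```

```text
contact_force: [0.1, -0.4, 0.4]
opening: 0.498
finger_force: 0.0
clock: 22.1
tool_pos: [0.4661, -0.2808, 0.2387]
0.09357313081900888 ((0.4664595127105713, -0.2811881899833679), 0.03636276721954346)
[-0.01080808 -0.00790319  0.09643622]
delta [0.2785, -0.4926, 0.1369] [-0.0013, 0.0029, -0.9383] n 12.0
```

Tall is closed. Next is the square lid.

```bash
echo '[0.5,0.01,-0.017,0,0,0,-0.05,0.5,0.03,-0.053,0,0,0,-0.15,0.5,0.055,-0.097,0,0,0,-0.25,0.5,0.08,-0.14,0,0,0,-0.35,0.5,0.105,-0.184,0,0,0,-0.45,0.5,0.13,-0.228,0,0,0,-0.55,0.5,0.154,-0.272,0,0,0,-0.65,0.5,0.178,-0.315,0.0,0,0,-0.75,0.5,0.203,-0.358,0.0,0,0,-0.85,0.5,0.228,-0.402,0.0,0,0,-0.938]' > path.dat && python3 -m handwheel path.dat | head -2
python3 -c "
from h import *
to(.4737,.285,.10,1.438)"
```

```text
clock: 23.15
tool_pos: [0.4718, 0.183, 0.2366]
delta [0.1019, -0.0104, 0.1364] [-0.0031, 0.0028, 0.0078] n 4.0
```

```bash
echo '[0.5,0.04,-0.005,0.0,0,0,0,0.5,0.075,-0.01,0.03,0,0,0,0.5,0.095,-0.013,0.07,0,0,0,0.5,0.103,-0.013,0.11,0,0,0,0.5,0.103,-0.013,0.13,0,0,0,0.5,0.103,-0.013,0.137,0,0,0,0.5,0.103,-0.013,0.137,0,0,0,0.5,0.103,-0.013,0.137,0,0,0,0.5,0.103,-0.013,0.137,0,0,0]' > path.dat && python3 -m handwheel path.dat | head -2
cat > rect.py <<'E'
from h import *
import sys
x,y,z,r=map(float,sys.argv[1:5])
W,p,d=cloud('wrist');cv2.imwrite('pics/last.png',p[:,:,::-1])
def f(lo,hi,r):
    m=(np.hypot(W[...,0]-x,W[...,1]-y)<r)&(W[...,2]>lo)&(W[...,2]<hi);q=W[m]
    A=np.c_[q[:,:2],np.ones(len(q))]
    print(len(q),np.round(np.median(q[:,2]),4),[np.round(v,1) for v in cv2.minAreaRect(q[:,:2].astype(np.float32)*1000)],np.linalg.lstsq(A,q[:,2],rcond=None)[0][:2].round(3))
f(z-.005,z+.005,r);f(z+.025,z+.042,.04)
E
python3 rect.py .4737 .285 .032 .062
python3 -c "
from h import *
to(.4737,.285,.037,1.438);print(get_state()['q'].round(2))"
```

```text
clock: 24.05
tool_pos: [0.475, 0.2842, 0.1015]
7692 0.0318 [array([473.5, 285.6]), array([79.3, 80.1]), np.float64(82.4)] [-0.001 -0.001]
1092 0.0674 [array([473.5, 285.7]), array([39.3, 14. ]), np.float64(82.5)] [-0.025 -0.043]
delta [0.0008, -0.0015, 0.0645] [0.0006, 0.0005, -0.0005] n 2.0
[-0.25  0.84 -0.65  1.87  0.77  0.71 -1.49]
```

```bash
echo '[0.5,0.001,-0.001,0.02,0,0,0,0.5,0.001,-0.001,0.045,0,0,0,0.5,0.001,-0.001,0.058,0,0,0,0.5,0.001,-0.001,0.064,0,0,0,0.5,0.001,-0.001,0.064,0,0,0,0.5,0.001,-0.001,0.064,0,0,0]' > path.dat && python3 -m handwheel path.dat | head -2
echo '[0,0,0,0,0,0,0,0,0,0,0,0,0,0,0,0,0,0,0,0,0,0,0,0,0,0,0,0,0,0,0,0,0,0,0,0,0,0,0,0,0,0,0,0,0,0,0,0,0,0,0,0,0,0,0,0,0,0,0,0,0,0,0]' > path.dat && python3 -m handwheel path.dat 35
echo '[0,0,0,-0.01,0,0,0,0,0,0,-0.03,0,0,0,0,0,0,-0.06,0,0,0,0,0,0,-0.1,0,0,0,0,0,0,-0.13,0,0,0,0,0,0,-0.148,0,0,0,0,0,0,-0.148,0,0,0]' > path.dat && python3 -m handwheel path.dat
python3 -c "
from h import *
to(.4067,-.172,.185,.391)"
```

```text
clock: 24.7
tool_pos: [0.4739, 0.2852, 0.037]
clock: 25.6
tool_pos: [0.4734, 0.2848, 0.0364]
eef_rot: [0.752, 0.659, -0.001, 0.0]
contact_force: [0.2, -0.3, 2.2]
opening: 0.151
finger_force: 35.0
clock: 26.3
tool_pos: [0.4749, 0.2862, 0.1871]
eef_rot: [0.753, 0.658, 0.002, 0.0]
contact_force: [-0.5, -0.0, -0.7]
opening: 0.153
finger_force: 35.0
delta [-0.4632, -0.0067, 0.0012] [0.0016, -0.0031, 1.0465] n 10.0
```

```bash
echo '[0,-0.015,0,0,0,0,0.05,0,-0.045,0,0,0,0,0.12,0,-0.085,-0.001,0,0,0,0.22,0,-0.13,-0.002,0,0,0,0.32,0,-0.175,-0.003,0,0,0,0.42,0,-0.22,-0.003,0,0,0,0.52,0,-0.265,-0.004,0,0,0,0.62,0,-0.31,-0.005,0,0,0,0.72,0,-0.355,-0.006,0,0,0,0.82,0,-0.395,-0.007,0,0,0,0.92]' > path.dat && python3 -m handwheel path.dat | head -2
echo '[0,0,0,0,0,0,0.05,0,0,0,0,0,0,0.1,0,0,0,0,0,0,0.126,0,0,0,0,0,0,0.126,0,0,0,0,0,0,0.126,0,0,0,0,0,0,0.126]' > path.dat && python3 -m handwheel path.dat | head -2
python3 -c "
from h import *
to(.4067,-.172,.125,.391)"
```

```text
clock: 27.3
tool_pos: [0.4127, -0.108, 0.1843]
clock: 27.9
tool_pos: [0.4143, -0.1053, 0.1849]
delta [-0.0325, 0.0587, 0.0601] [0.001, 0.0021, 0.0021] n 2.0
```

```bash
echo '[0,-0.01,0.02,0,0,0,0,0,-0.024,0.043,0.0,0,0,0.002,0,-0.032,0.057,0.0,0,0,0.002,0,-0.0325,0.0587,0.01,0,0,0.002,0,-0.0325,0.0587,0.03,0,0,0.002,0,-0.0325,0.0587,0.05,0,0,0.002,0,-0.0325,0.0587,0.06,0,0,0.002,0,-0.0325,0.0587,0.06,0,0,0.002,0,-0.0325,0.0587,0.06,0,0,0.002,0,-0.0325,0.0587,0.06,0,0,0.002]' > path.dat && python3 -m handwheel path.dat | head -2
python3 -c "
from h import *
to(.4067,-.172,.087,.391)
W,p,d=cloud('wrist');cv2.imwrite('pics/w8.png',p[:,:,::-1])"
```

```text
clock: 28.9
tool_pos: [0.4073, -0.1722, 0.1258]
delta [-0.0005, -0.0004, 0.0388] [0.002, 0.0007, -0.0007] n 1.0
```

View pics/w8.png

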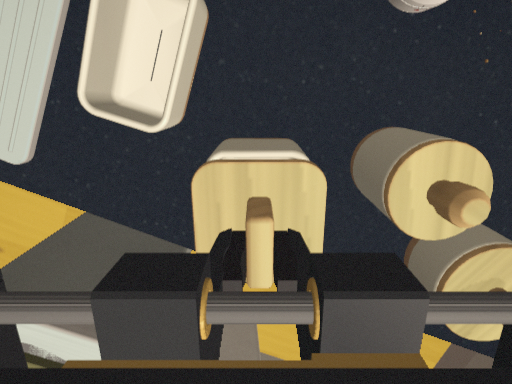

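The square lid (260,210) is parallel to its pot's rim and centred over it. The tall lid (438,190) and the wide lid (480,290) both sit flat on their pots. I lower the square lid.

```bash
echo '[0,0,0,0.01,0,0,0,0,0,0,0.018,0,0,0,0,0,0,0.024,0,0,0,0,0,0,0.03,0,0,0,0,0,0,0.034,0,0,0,0,0,0,0.037,0,0,0,0,0,0,0.038,0,0,0,0,0,0,0.039,0,0,0,0,0,0,0.0395,0,0,0,0,0,0,0.0395,0,0,0]' > path.dat && python3 -m handwheel path.dat
```

```text
clock: 29.95
tool_pos: [0.4066, -0.1722, 0.0862]
eef_rot: [0.981, 0.194, -0.001, 0.001]
contact_force: [-0.4, 1.0, 4.2]
opening: 0.157
finger_force: 35.0
```

```bash
echo '[0.2,0,0,0,0,0,0,0.3,0,0,0,0,0,0,0.5,0,0,0,0,0,0,0.5,0,0,0,0,0,0,0.5,0,0,0,0,0,0,0.5,0,0,0,0,0,0]' > path.dat && python3 -m handwheel path.dat | tail -3
echo '[0.5,0,0,-0.01,0,0,0,0.5,0,0,-0.04,0,0,0,0.5,0,0,-0.08,0,0,0,0.5,0,0,-0.12,0,0,0,0.5,0,0,-0.14,0,0,0,0.5,0,0,-0.14,0,0,0,0.5,0,0,-0.14,0,0,0]' > path.dat && python3 -m handwheel path.dat|head -2
python3 rect.py .4067 -.172 .082 .062
python3 -c "
from h import *
to(.399,.186,.10,.029)"
```

```text
contact_force: [0.2, -0.2, 0.6]
opening: 0.502
finger_force: 0.0
clock: 31.25
tool_pos: [0.4064, -0.1725, 0.2254]
4845 0.0817 [array([ 407.8, -172.2]), array([79.4, 80. ]), np.float64(22.3)] [-0.001  0.   ]
631 0.1175 [array([ 408. , -172.1]), array([39.6, 13.3]), np.float64(22.1)] [-0.021 -0.028]
delta [0.1301, -0.3341, 0.1242] [0.0011, 0.0033, 0.3606] n 8.0
```

Square is closed and flat (top 0.0817). Last is the oblong lid.

```bash
echo '[0.5,0.007,-0.018,0,0,0,0.05,0.5,0.022,-0.056,0,0,0,0.12,0.5,0.04,-0.1,0,0,0,0.2,0.5,0.058,-0.146,0,0,0,0.28,0.5,0.075,-0.193,0,0,0,0.34,0.5,0.093,-0.24,0,0,0,0.36,0.5,0.109,-0.28,0.02,0,0,0.36,0.5,0.122,-0.312,0.05,0,0,0.36,0.5,0.13,-0.33,0.085,0,0,0.36,0.5,0.13,-0.334,0.11,0,0,0.36]' > path.dat && python3 -m handwheel path.dat | head -2
echo '[0.5,0,0,0.012,0,0,0,0.5,0,0,0.014,0,0,0,0.5,0,0,0.014,0,0,0,0.5,0,0,0.014,0,0,0,0.5,0,0,0.014,0,0,0]' > path.dat && python3 -m handwheel path.dat | head -2
python3 rect.py .399 .186 .032 .068
python3 -c "
from h import *
to(.399,.186,.037,.029);print(get_state()['q'].round(2))"
```

```text
clock: 32.3
tool_pos: [0.3985, 0.189, 0.1121]
clock: 32.8
tool_pos: [0.4004, 0.1858, 0.1016]
9403 0.0318 [array([398.4, 185.6]), array([112.2,  70.1]), np.float64(2.0)] [-0.001  0.   ]
1396 0.0675 [array([398.9, 185.6]), array([51.3, 13.9]), np.float64(2.2)] [-0.033 -0.   ]
delta [-0.0014, -0.0002, 0.0646] [0.0011, 0.0002, 0.0001] n 2.0
[-0.4   0.69 -0.23  2.21  0.51  0.3  -2.6 ]
```

```bash
echo '[0.5,-0.002,0,0.02,0,0,-0.006,0.5,-0.002,0,0.045,0,0,-0.006,0.5,-0.002,0,0.058,0,0,-0.006,0.5,-0.002,0,0.064,0,0,-0.006,0.5,-0.002,0,0.064,0,0,-0.006,0.5,-0.002,0,0.064,0,0,-0.006]' > path.dat && python3 -m handwheel path.dat | head -3
python3 -c "
from h import *
to(.3985,.1857,.037,.036);print(get_state()['q'].round(2))"
echo '[0,0,0,0,0,0,0,0,0,0,0,0,0,0,0,0,0,0,0,0,0,0,0,0,0,0,0,0,0,0,0,0,0,0,0,0,0,0,0,0,0,0,0,0,0,0,0,0,0,0,0,0,0,0,0,0,0,0,0,0,0,0,0]' > path.dat && python3 -m handwheel path.dat 35
echo '[0,0,0,-0.01,0,0,0,0,0,0,-0.03,0,0,0,0,0,0,-0.06,0,0,0,0,0,0,-0.1,0,0,0,0,0,0,-0.13,0,0,0,0,0,0,-0.138,0,0,0,0,0,0,-0.138,0,0,0]' > path.dat && python3 -m handwheel path.dat
python3 -c "
from h import *
to(.4749,-.0492,.175,.072)"
```

```text
clock: 33.45
tool_pos: [0.3982, 0.1859, 0.0376]
eef_rot: [1.0, 0.018, -0.0, 0.001]
delta [0.0003, 0.0002, 0.0006] [0.0013, 0.0006, -0.0004] n 1.0
[-0.51  0.82 -0.06  2.25  0.54  0.09 -2.62]
clock: 34.35
tool_pos: [0.398, 0.1859, 0.0372]
eef_rot: [1.0, 0.018, -0.0, 0.001]
contact_force: [-0.2, 0.2, 4.5]
opening: 0.156
finger_force: 35.0
clock: 35.05
tool_pos: [0.3985, 0.1859, 0.1755]
eef_rot: [1.0, 0.018, 0.0, 0.001]
contact_force: [0.2, 0.4, -1.2]
opening: 0.156
finger_force: 35.0
delta [0.0681, 0.2377, 0.0008] [0.0012, -0.0002, -0.0369] n 5.0
```

```bash
echo '[0,0.004,0.015,0,0,0,0,0,0.013,0.045,0,0,0,-0.01,0,0.024,0.085,0,0,0,-0.02,0,0.036,0.127,0,0,0,-0.03,0,0.048,0.167,0,0,0,-0.037,0,0.058,0.201,0,0,0,-0.037,0,0.065,0.225,0,0,0,-0.037,0,0.068,0.237,0,0,0,-0.037,0,0.068,0.2377,0.02,0,0,-0.037,0,0.068,0.2377,0.04,0,0,-0.037]' > path.dat && python3 -m handwheel path.dat|head -2
echo '[0,0,0,0.02,0,0,0,0,0,0,0.03,0,0,0,0,0,0,0.03,0,0,0,0,0,0,0.03,0,0,0,0,0,0,0.03,0,0,0,0,0,0,0.03,0,0,0]' > path.dat && python3 -m handwheel path.dat|head -2
python3 -c "
from h import *
to(.4749,-.0492,.069,.072)
W,p,d=cloud('wrist');cv2.imwrite('pics/w9.png',p[:,:,::-1])"
```

```text
clock: 36.05
tool_pos: [0.4741, -0.0488, 0.1339]
clock: 36.65
tool_pos: [0.4749, -0.0492, 0.1061]
delta [-0.0, -0.0001, 0.0371] [0.0019, -0.0001, 0.0007] n 1.0
```

View pics/w9.png

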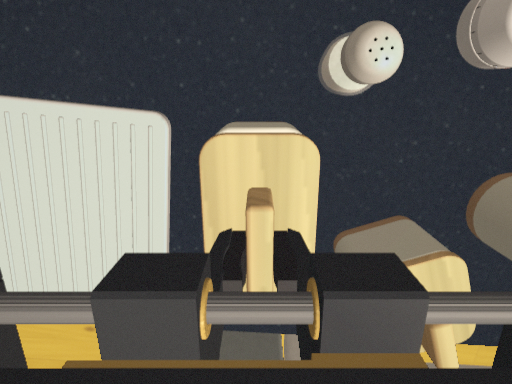

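The oblong lid (260,200) is lined up with its pot, and the salt shaker at (365,55) is well clear. I lower it.

```bash
echo '[0,0,0,0.008,0,0,0,0,0,0,0.016,0,0,0,0,0,0,0.023,0,0,0,0,0,0,0.029,0,0,0,0,0,0,0.033,0,0,0,0,0,0,0.035,0,0,0,0,0,0,0.0365,0,0,0,0,0,0,0.0375,0,0,0,0,0,0,0.0375,0,0,0,0,0,0,0.0375,0,0,0]' > path.dat && python3 -m handwheel path.dat
```

```text
clock: 37.7
tool_pos: [0.4743, -0.0492, 0.0692]
eef_rot: [0.999, 0.037, -0.0, 0.001]
contact_force: [-3.0, 0.4, 13.2]
opening: 0.152
finger_force: 35.0
```

```bash
echo '[0,0,0,-0.001,0,0,0,0.2,0,0,-0.001,0,0,0,0.3,0,0,-0.001,0,0,0,0.5,0,0,-0.001,0,0,0,0.5,0,0,-0.001,0,0,0,0.5,0,0,-0.001,0,0,0,0.5,0,0,-0.001,0,0,0]' > path.dat && python3 -m handwheel path.dat | tail -3
echo '[0.5,0,0,-0.01,0,0,0,0.5,0,0,-0.04,0,0,0,0.5,0,0,-0.08,0,0,0,0.5,0,0,-0.12,0,0,0,0.5,-0.02,0.03,-0.16,0,0,0,0.5,-0.04,0.07,-0.2,0,0,0,0.5,-0.055,0.11,-0.24,0,0,0,0.5,-0.055,0.15,-0.27,0,0,0,0.5,-0.055,0.17,-0.3,0,0,0,0.5,-0.055,0.17,-0.3,0,0,0]' > path.dat && python3 -m handwheel path.dat|head -2
echo '[0.5,0,0,0,0,0,0,0.5,0,0,0,0,0,0,0.5,0,0,0,0,0,0,0.5,0,0,0,0,0,0]' > path.dat && python3 -m handwheel path.dat|head -2
for a in ".4749 -.0492 .064 .075" ".4067 -.172 .082 .062" ".4668 -.2812 .094 .045" ".4035 -.3905 .070 .055"; do python3 rect.py $a; done
```

```text
contact_force: [-0.4, 0.1, -0.3]
opening: 0.496
finger_force: 0.0
clock: 39.4
tool_pos: [0.4333, -0.2272, 0.3737]
clock: 39.8
tool_pos: [0.4318, -0.2208, 0.3683]
2947 0.0638 [array([475.4, -49.9]), array([111.1,  69.8]), np.float64(4.1)] [-0.001  0.005]
468 0.0993 [array([474.9, -50. ]), array([51.2, 14.5]), np.float64(3.4)] [-0.029  0.358]
2296 0.0817 [array([ 407.6, -172.3]), array([80.2, 80.2]), np.float64(22.5)] [-0.001 -0.001]
303 0.1174 [array([ 407.9, -172.4]), array([39.8, 14.1]), np.float64(22.4)] [-0.095  0.179]
1718 0.0937 [array([ 466.7, -281.4]), array([71. , 70.9]), np.float64(61.1)] [-0.001 -0.001]
289 0.1279 [array([ 466.7, -281.2]), array([24.7, 23.7]), np.float64(0.8)] [-0.079 -0.082]
2464 0.0697 [array([ 404.1, -390.6]), array([91.8, 93. ]), np.float64(3.3)] [-0.003 -0.002]
228 0.1037 [array([ 403.7, -390.2]), array([23.1, 23.6]), np.float64(42.5)] [-0.108 -0.169]
```

View pics/last.png

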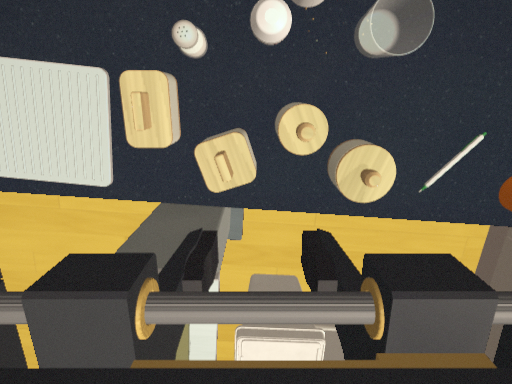

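All four lids lie flat at their closed heights: oblong (150,108), square (225,160), tall (302,129) and wide (362,170). The shaker and glass are undisturbed.

```bash
python3 -c "
from plant import *
print(finish_job())"
```

```text
the job is handed in; nothing more can be done
None
```

All four lids are on their own pots, measured flat at closed height before I handed in. The pots are where they were, the salt shaker and glass were not touched, and the job took about 40 s of the 112 s allowed.

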